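# Spent ink cartridge through the sprung flap of the return box

### The arm

A 6-joint arm with a two-finger parallel gripper is mounted at the origin on the work surface. World frame = base frame: x ahead of the robot, y to its left, z up, the work surface at z = 0. Lengths are in mm, angles in rad, forces in N, time in s.
With the tool pointing down it reaches from about 275 to 750 mm from the base axis. Payload 10.2 kg.
Tool frame: the origin (TCP) lies at the very end of the fingers, on their centre line; the grasp point (between the pads) lies 19 mm behind it (ctrl.pinch_z is the distance from the TCP to the grasp point, in mm); y points along the fingers, z is the direction in which the jaws open and shut, and the axes are right-handed (so a half turn about y gives the same grasp; the last joint's range is limited). The gripper opens to 85 mm and grips with 20 to 120 N. Pads are 22 mm wide; open, the fingers measure 114 mm over their backs; the gripper's body (76 mm by 85 mm) begins 54 mm behind the grasp point. The pads swing forward as they close: fully open they stand 13 mm farther back than shut.
Start: joints at [-1.511, 0.313, 1.498, -0, 1.331, -0.223], TCP at [146.486, -504.156, 231.294] pointing down, gripper open.
Joint ranges: [-2.94, 2.94], [-0.97, 2.17], [0.19, 2.56], [-1.23, 4.37], [0.02, 3.11], [-2.88, 2.88]. Speed limits (rad/s): [2.39, 2.39, 3.01, 3.14, 3.14, 3.14].

### API

Orientations are given as a unit quaternion [w, x, y, z].
In Python, from rig import sense, eyes, ctrl gives the robot as it stands. The module is installed in compiled form; this text tells all that it offers.
- The arm moves only by the shell command python3 -m handwheel 'ROWS' [FORCE]. ROWS is JSON, a list of rows, each an object of numbers: "grip": the finger opening in mm, from 0 to 85.4; "tx", "ty", "tz": the shift along the tool's x, y, z in mm; "wx", "wy", "wz": the turn, a rotation vector about the tool's x, y, z in rad. In form: [{"grip": .., "tx": .., "ty": .., "tz": .., "wx": .., "wy": .., "wz": ..}, ...]. A call has 1 to 10 rows; each row shifts and turns the commanded pose from where the row before left it, along the tool's axes as they then stand; what a row does not reach is not made up. A row lasts 1/12 s, in which the tool goes at most 41.7 mm and 7.16 degrees, less where a joint would pass 70% of its speed; a pose out of reach is approached as far as the arm can. A call is refused whole if a number of a shift passes 41.7 or a number of a turn 0.125, either way. A call with a gripper value outside its range is refused whole. The fingers move at their own pace and stop on an object; FORCE is the grip in N (left out, the last holds). Time passes only in rows, so rows that do not move let the fingers close. It gives the time, the measured TCP pose, the force and the opening at its end, in the units of the state.
- sense(): the state, without advancing time (a new reading comes with each control period).
- eyes.capture(name): name is "scene" or "top"; returns a dict with "pixels" (384x512x3 uint8, red, green, blue), "mtx" (3x3 intrinsics, pixels), "R" (3x3) and "t" (3): a world point X has camera coordinates R X + t. Camera axes: x right, y down, z forward; pixel columns grow to the right and rows downward; lengths in mm; the calibration is good to about 2 mm. A picture is of the moment at which its call begins. There is no depth.
- ctrl.finish_job(): hands the job in, once; it reports no verdict.
The state is a dict: "time_s": time; "joints": joint angles; "dq": joint speeds; "tau": joint torques, N m; "eef_pos": TCP position; "ee_rot": TCP orientation; "force": force on the tool from outside, world axes, zero at the start; "wrist_torque": the same for the moment, N m; "grip_width": opening from 0.0 (shut) to 1.0 (fully open).
Only numpy, scipy, OpenCV 4.12 (cv2) and the standard library are available. Lean on these libraries where they do the work, as an engineer would, in place of code of your own. Each camera call takes 0.05 s, during which the arm holds its last target.

### The job

Put the spent ink cartridge into the return box without picking it up: push the flap's thumb lever away with one finger so that the flap swings down, and while that finger keeps it open, push the cartridge along the deck and down through the opening with the other finger. Do not let the cartridge go onto the flap while it is shut, do not lift the cartridge, let the flap close by itself afterwards, and leave the pencil pot, tape roll and dish where they are.

Things in the scene. Friction and masses are not known exactly. Their poses are not given: they have to be found in the camera images.
- return_box: Fixed plywood box on the desk, 315 mm long (x), 240 mm wide (y), 130 mm high; its flat top is the deck. Origin: on the desk, below the flap's hinge line, midway across. x: horizontal, the way lever and cartridge are pushed (away from the robot at yaw 0); y: to its left; z: up. Deck from x = -165 mm (front end) to x = 0, then the opening, then a deck strip from x = 90 to 150 mm.
- deck_edge (a point): Point on the deck's top at the front edge of the opening (box x = 0, y = 0, z = 130 mm), on the flap's hinge line; axes as the box's. The opening runs from here to x = 90 mm, y = -74 to 74 mm, shut by the flap. The box below is hollow, its floor 122 mm under the deck's top; the deck is 8 mm thick.
- flap (a joint): Angle (rad) of the aluminium flap: 0 shut (84 x 140 mm plate flush with the deck), grows as it swings down into the box about the hinge line along the box's y at the deck edge; stop at 1.35. Open, it is a ramp falling away from the deck edge. A spring shuts it: 0.07 N m at 0, plus 0.14 N m per rad; the cartridge's weight alone does not open it.
- lever_bar (a point): Centre of the freely turning roller bar (12 mm thick, 40 mm long along box y) on top of the flap's thumb lever, a 40 mm wide plate rising from the hinge line, 55 mm from hinge to bar, leaning 55 degrees to the front when shut: bar then at box x = -45, y = 45 mm, 31.5 mm above the deck. Pushing it to +x (2 to 5 N) opens the flap; lever upright at 0.96 rad. Right of box y = 20 mm the way is free.
- cartridge: Spent ink cartridge, black plastic block lying flat on the deck in front of the opening, right of the lever: 50 mm long (its x, roughly along box x), 38 mm wide, 20 mm high, about 50 g, pale label on top. Origin: centre of its underside. Pushed to box +x it slides down the ramp once its middle is past the deck edge and the flap is open about 1 rad.
- pencil_pot: Terracotta pot with pencils, 76 mm diameter, 90 mm high, pencils to about 180 mm, on the desk left of the box; origin at the centre of its underside. Leave alone.
- tape_roll: Roll of clear tape, 54 mm diameter, 19 mm high, lying on the deck strip behind the opening; origin at the centre of its underside. Leave alone.
- dish: Small terracotta dish, 90 mm diameter, 35 mm high, on the desk right of the box; origin at the centre of its underside. Leave alone.
Mind the look-alikes: they are no part of the job. Leave any orange, turquoise or yellow look-alike of the cartridge alone.

How it is judged (in metres and radians):
On the way, in this order (a step that is already met when the one before it is completed fails the run):
1. the flap is pushed open (at least 0.35 rad) while the cartridge's middle is still on the deck (value of joint flap above 0.35 rad and x of cartridge in the frame of return_box below 0 m and z of cartridge in the frame of return_box above 0.12 m), for 0.05 s.
2. the cartridge passes the deck edge into the opening, the flap still held open (value of joint flap above 0.35 rad and x of cartridge in the frame of return_box above 0.01 m and z of cartridge in the frame of return_box below 0.115 m), for 0.05 s.
At the end, for the whole second after the job is handed in: The cartridge lies at rest inside the box (at least 45 mm below the deck), the flap has closed again (below 0.08 rad), and pot, tape roll and dish are within 20 mm of where they stood (z of cartridge in the frame of return_box between 0 and 0.085 m and x of cartridge in the frame of return_box between -0.16 and 0.145 m and y of cartridge in the frame of return_box between -0.115 and 0.115 m and linear speed of cartridge below 0.03 m/s and value of joint flap below 0.08 rad and distance of each of pencil_pot, tape_roll, dish from where it was at the start of the episode below 0.02 m); the robot touches nothing.
It fails at once if the cartridge is lifted more than 25 mm off the deck (z of cartridge in the frame of return_box above 0.155 m).
It fails at once if the cartridge's middle is on the flap while the flap is shut (below 0.25 rad) (x of cartridge in the frame of return_box above 0.008 m and z of cartridge in the frame of return_box above 0.12 m and value of joint flap below 0.25 rad).
It fails at once if pencil pot, tape roll or dish is moved by more than 20 mm (distance of any of pencil_pot, tape_roll, dish from where it was at the start of the episode above 0.02 m).
It also fails if it takes over 38 s, if anything falls off the work surface, if the arm or the gripper's body presses on something with over 40 N, if the wrist force passes 120 N, or if a joint passes its speed limit or range.

## Working session

There is one attempt and no reset: what is moved stays moved. The work goes in short steps, Python scripts to look and compute and a shell command to move; the robot and the scene stay as the last step left them, time stands still between calls to the robot, and variables do not carry over. Pictures are saved under pics/ and viewed, and the job is handed in when it is done.

```bash
mkdir -p pics; python3 - <<'E'
from rig import sense, eyes, ctrl
import cv2
s=sense();print(s, ctrl.pinch_z)
for n in("scene","top"):
    c=eyes.capture(n);cv2.imwrite(f"pics/{n}0.png",c["pixels"][...,::-1]);print(n,c["mtx"],c["R"],c["t"])
E
```

```text
{'time_s': 0.0, 'joints': array([-1.51137799e+00,  3.13463802e-01,  1.49844426e+00,  1.67120294e-06,
        1.33099574e+00, -2.23375075e-01]), 'dq': array([ 1.99825245e-03, -9.97183868e-04,  3.54371024e-04,  2.66102915e-06,
       -6.14362527e-04, -8.62703852e-04]), 'tau': array([ 4.82521009e-04, -4.12267649e+01, -2.59742206e+01, -1.75900377e-04,
        4.11369314e-03, -2.24124527e-06]), 'eef_pos': array([ 146.48114626, -503.88222027,  230.72531101]), 'ee_rot': array([ 0.09968811, -0.09961105,  0.70051178, -0.69958786]), 'force': array([-0.6990169 , -0.41338153, -0.31563592]), 'wrist_torque': array([-0.00788161,  0.03359576,  0.05103209]), 'grip_width': 1.000988841461637} 18.700000000000003
scene [[376.89572238   0.         252.86365353]
 [  0.         376.89572238 196.01605449]
 [  0.           0.           1.        ]] [[-0.06805363  0.99760488 -0.01237804]
 [ 0.7836907   0.0457749  -0.6194623 ]
 [-0.617412   -0.05185721 -0.78492882]] [ -27.65150334 -370.30512706 1350.06676683]
top [[456.28025762   0.         255.78277161]
 [  0.         456.28025762 190.41255629]
 [  0.           0.           1.        ]] [[-0.01011952 -0.99974693  0.02009166]
 [-0.99482519  0.00803424 -0.10128327]
 [ 0.10109622 -0.02101263 -0.99465473]] [  53.3759526   547.56092731 1081.2021721 ]
```

View pics/scene0.png

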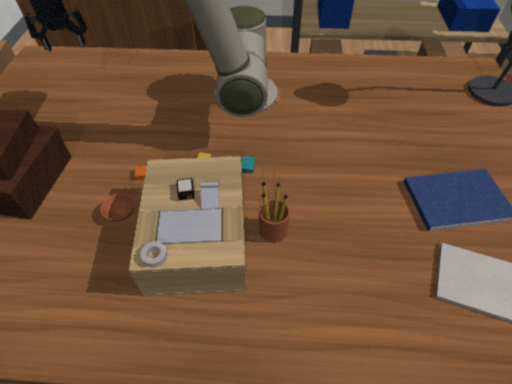

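View pics/top0.png

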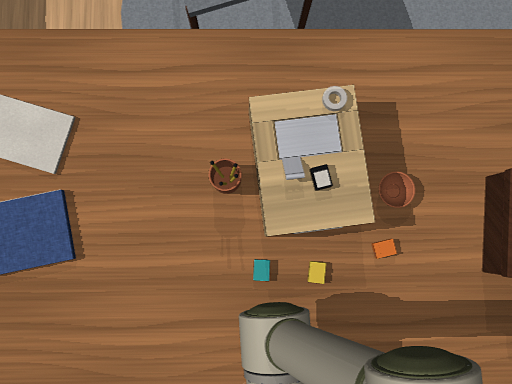

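The top view shows the box with deck corners near (250,97), (354,86), (374,222) and (267,236). The lever is at (293,168) and the black block with the pale label at (321,177). The possible cartridges are that black one on the deck, plus orange (385,248), turquoise (262,270) and yellow (317,272) on the desk. Only the black one fits the description: it has a label, lies on the deck and is right of the lever. I'll confirm it in an enlarged crop.

```bash
python3 - <<'E'
import cv2
i=cv2.imread("pics/top0.png")
cv2.imwrite("pics/crop0.png",cv2.resize(i[80:240,240:400],None,fx=3.75,fy=3.75,interpolation=cv2.INTER_CUBIC))
i=cv2.imread("pics/scene0.png")
cv2.imwrite("pics/crop1.png",cv2.resize(i[150:300,125:255],None,fx=4,fy=4,interpolation=cv2.INTER_CUBIC))
E
```

```text
(no output)
```

View pics/crop0.png

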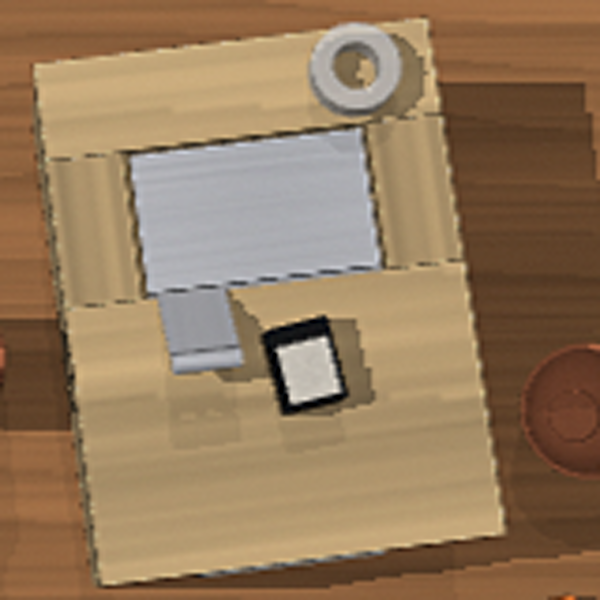

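View pics/crop1.png

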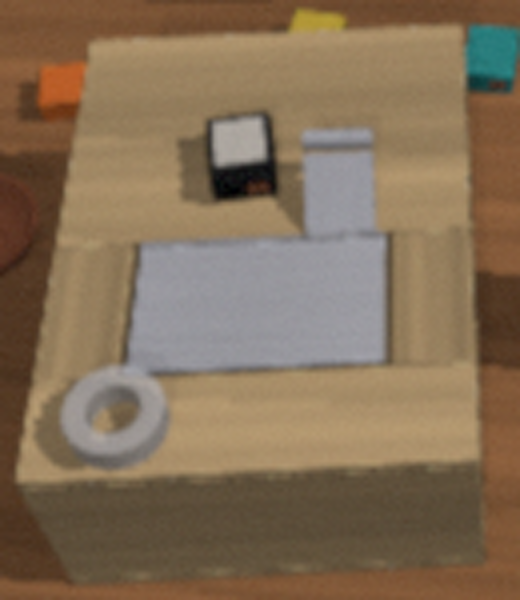

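The crops confirm it. The black cartridge with the pale label lies on the deck, centred at crop0 (305,365), right of the lever, whose bar is at (207,360). Next I'll fit the box and cartridge poses.

```bash
cat > h.py <<'E'
import numpy as np
from scipy.optimize import least_squares
from rig import sense, eyes, ctrl
import json
def proj(c,X):
    p=np.asarray(X)@np.array(c["R"]).T+c["t"];p=p@np.array(c["mtx"]).T;return p[:,:2]/p[:,2:]
def back(c,uv,z):
    K=np.array(c["mtx"]);R=np.array(c["R"]);t=np.array(c["t"])
    d=R.T@np.linalg.inv(K)@[uv[0],uv[1],1];o=-R.T@t
    return o+d*(z-o[2])/d[2]
def b2w(P,X):
    x,y,a=P;X=np.asarray(X,float);c,s=np.cos(a),np.sin(a)
    return np.c_[x+c*X[:,0]-s*X[:,1],y+s*X[:,0]+c*X[:,1],X[:,2]]
def w2b(P,X):
    x,y,a=P;d=np.asarray(X)[:2]-[x,y];c,s=np.cos(a),np.sin(a);return np.array([c*d[0]+s*d[1],-s*d[0]+c*d[1]])
E
python3 - <<'E'
from h import *
T=eyes.capture("top");S=eyes.capture("scene")
ct=lambda p:np.array([240+(p[0]+.5)/3.75-.5,80+(p[1]+.5)/3.75-.5])
cs=lambda p:np.array([125+(p[0]+.5)/4-.5,150+(p[1]+.5)/4-.5])
M=[[150,120,130],[150,-120,130],[-165,-120,130],[-165,120,130],[0,74,130],[0,-74,130],[90,74,130],[90,-74,130]]
tp=[(34,63),(428,18),(504,534),(100,585),(146,297),(381,268),(130,154),(365,127)]
sp=[(485,462),(20,483),(90,40),(465,27),(388,235),(142,243),(388,363),(127,373)]
ut=np.array([ct(p) for p in tp]);us=np.array([cs(p) for p in sp])
for w in((1,0),(0,1),(1,1)):
    f=lambda P:np.r_[w[0]*(proj(T,b2w(P,M))-ut).ravel(),w[1]*(proj(S,b2w(P,M))-us).ravel()]
    r=least_squares(f,[450,-70,.1]);print(w,r.x.round(3));
P=r.x;print(r.fun.reshape(-1,2).round(1).tolist());json.dump(list(P),open("P.json","w"))
# bar check
print("bar top",w2b(P,back(T,ct((207,360)),161.5)),"scene",w2b(P,back(S,cs((338,140)),161.5)))
# cartridge top corners z=150 (top) order: fl.. 
C=[(264,332),(326,316),(347,397),(285,415)]
W=np.array([w2b(P,back(T,ct(p),150)) for p in C]);print(W.round(1).tolist(),W.mean(0))
D=[(207,120),(268,114),(274,168),(215,172)]
V=np.array([w2b(P,back(S,cs(p),150)) for p in D]);print(V.round(1).tolist(),V.mean(0))
# tape, pot, dish
print("tape",w2b(P,back(T,ct((356,68)),149)),"pot",back(T,(225,176),90),"dish",back(T,(397,189),35))
print(sense()["time_s"])
E
```

```text
(1, 0) [ 6.1483e+02 -7.1855e+01  1.1200e-01]
(0, 1) [ 6.17537e+02 -7.13190e+01  1.18000e-01]
(1, 1) [ 6.15938e+02 -7.16780e+01  1.15000e-01]
[[-0.2, -0.4], [-0.1, -0.6], [0.4, -0.1], [-0.0, -0.0], [-1.2, 0.1], [1.9, -0.1], [-2.1, -1.2], [0.4, -1.6], [-0.7, -1.1], [-0.8, -0.8], [0.9, -0.6], [0.2, -1.3], [1.5, -1.4], [-1.1, -0.6], [1.5, -0.1], [-1.8, 0.5]]
bar top [-45.60670843  44.33758994] scene [-42.82252576  43.67953634]
[[-32.0, 7.9], [-27.1, -29.3], [-75.5, -34.7], [-81.4, 2.4]] [-54.01484025 -13.42246594]
[[-72.7, -36.4], [-75.3, -0.2], [-33.4, 5.6], [-32.3, -28.6]] [-53.42662057 -14.89924275]
tape [117.54028933 -67.84900486] pot [575.4702457  120.04939374  90.        ] dish [ 547.91573202 -294.45263891   35.        ]
0.2
```

The fit agrees well. The box origin is at (616, -72), yaw 0.115. The bar measures (-44,44) against (-45,45) nominal. The cartridge centre is at box (-54,-14), with its yaw about +0.12 relative to the box. Next I'll work out the tool axes.

```bash
cat >> h.py <<'E'
from scipy.spatial.transform import Rotation as Ro
P=json.load(open("P.json"))
def pose():
    s=sense();q=s["ee_rot"];return s["eef_pos"],Ro.from_quat([q[1],q[2],q[3],q[0]]).as_matrix(),s
def goal(bx,by,z,yaw,sgn=1):
    """box x,y of TCP, world z, yaw of jaw axis rel. box y; returns tool shift/turn (shift in current tool axes)"""
    p,R,s=pose();a=P[2]+yaw
    G=b2w(P,[[bx,by,z]])[0]
    zt=sgn*np.array([-np.sin(a),np.cos(a),0]);yt=np.array([0,0,-1.]);Rt=np.c_[np.cross(yt,zt),yt,zt]
    print("t",round(s["time_s"],2),"tcp box",w2b(P,p).round(1),"z",p[2].round(1),"F",s["force"].round(1),"grip mm",(s["grip_width"]*85.4).round(1))
    print("box yaw of jaw", round(np.arctan2(*(sgn*np.array([-R[0,2],R[1,2]])))-P[2],3))
    print("goal",G.round(1),"shift",(R.T@(G-p)).round(1),"shift in goal axes",(Rt.T@(G-p)).round(1),"turn",Ro.from_matrix(R.T@Rt).as_rotvec().round(3))
E
python3 - <<'E'
from h import *
p,R,s=pose();print(R.round(3))
for sg in(1,-1): goal(-115,15.5,231,0,sg)
E
```

```text
[[-0.96  -0.     0.279]
 [-0.279  0.001 -0.96 ]
 [-0.    -1.    -0.001]]Traceback (most recent call last):
  File "<stdin>", line 3, in <module>
  File "h.py", line 25, in goal
    print("t",round(s["time_s"],2),"tcp box",w2b(P,p).round(1),"z",p[2].round(1),"F",s["force"].round(1),"grip mm",(s["grip_width"]*85.4).round(1))
                                                                                                                   ^^^^^^^^^^^^^^^^^^^^^^^^^^^^
AttributeError: 'float' object has no attribute 'round'
```

```bash
sed -i 's/(s\["grip_width"\]\*85.4).round(1)/round(float(s["grip_width"])*85.4,1)/' h.py; python3 - <<'E'
from h import *
goal(-112,14,235,-0.44,-1)
E
```

```text
t 0.2 tcp box [-515.8 -375.8] z 231.0 F [ 0.4 -0.1  0.1] grip mm 85.0
box yaw of jaw 0.168
goal [503.1 -70.6 235. ] shift [-463.4   -3.7 -316.7] shift in goal axes [-199.4   -4.  -524.7] turn [0.001 0.608 0.   ]
```

```bash
python3 -m handwheel '[{"grip":52,"tx":-32,"ty":-1,"tz":-22},{"grip":52,"tx":-32,"tz":-22},{"grip":52,"tx":-32,"tz":-22},{"grip":52,"tx":-32,"tz":-22},{"grip":52,"tx":-32,"tz":-22},{"grip":52,"tx":-32,"tz":-22},{"grip":52,"tx":-32,"tz":-22},{"grip":52,"tx":-32,"tz":-22},{"grip":52,"tx":-32,"tz":-22},{"grip":52,"tx":-32,"tz":-22}]' 20
python3 -m handwheel '[{"grip":52,"tx":-30,"tz":-22},{"grip":52,"tx":-30,"tz":-22},{"grip":52,"wy":0.12},{"grip":52,"wy":0.12},{"grip":52,"wy":0.12},{"grip":52,"wy":0.12},{"grip":52,"wy":0.12},{"grip":52},{"grip":52},{"grip":52}]'
python3 - <<'E'
from h import *
goal(-112,14,180,-0.44,-1)
print(sense()["joints"].round(2))
E
```

```text
t 0.2 tcp box [-515.8 -375.8] z 231.0 F [ 0.4 -0.1  0.1] grip mm 85.0
box yaw of jaw 0.168
goal [503.1 -70.6 180. ] shift [-463.4   51.3 -316.7] shift in goal axes [-199.4   51.  -524.7] turn [0.001 0.608 0.   ]
[-1.51  0.31  1.5  -0.    1.33 -0.22]invalid input
invalid input
```

```bash
python3 -m handwheel '[{"grip":52,"tx":-32,"ty":-1,"tz":-22,"wx":0,"wy":0,"wz":0},{"grip":52,"tx":-32,"ty":0,"tz":-22,"wx":0,"wy":0,"wz":0},{"grip":52,"tx":-32,"ty":0,"tz":-22,"wx":0,"wy":0,"wz":0},{"grip":52,"tx":-32,"ty":0,"tz":-22,"wx":0,"wy":0,"wz":0},{"grip":52,"tx":-32,"ty":0,"tz":-22,"wx":0,"wy":0,"wz":0},{"grip":52,"tx":-32,"ty":0,"tz":-22,"wx":0,"wy":0,"wz":0},{"grip":52,"tx":-32,"ty":0,"tz":-22,"wx":0,"wy":0,"wz":0},{"grip":52,"tx":-32,"ty":0,"tz":-22,"wx":0,"wy":0,"wz":0},{"grip":52,"tx":-32,"ty":0,"tz":-22,"wx":0,"wy":0,"wz":0},{"grip":52,"tx":-32,"ty":0,"tz":-22,"wx":0,"wy":0,"wz":0}]' 20
```

```text
time_s: 1.03
eef_pos: [393.2, -201.8, 232.4]
ee_rot: [-0.1, 0.1, -0.7, 0.7]
force: [0.3, -1.7, 1.0]
grip_width: 0.607
```

```bash
python3 -m handwheel '[{"grip":52,"tx":-30,"ty":0,"tz":-22,"wx":0,"wy":0,"wz":0},{"grip":52,"tx":-30,"ty":0,"tz":-22,"wx":0,"wy":0,"wz":0},{"grip":52,"tx":0,"ty":0,"tz":0,"wx":0,"wy":0.12,"wz":0},{"grip":52,"tx":0,"ty":0,"tz":0,"wx":0,"wy":0.12,"wz":0},{"grip":52,"tx":0,"ty":0,"tz":0,"wx":0,"wy":0.12,"wz":0},{"grip":52,"tx":0,"ty":0,"tz":0,"wx":0,"wy":0.12,"wz":0},{"grip":52,"tx":0,"ty":0,"tz":0,"wx":0,"wy":0.12,"wz":0},{"grip":52,"tx":0,"ty":0,"tz":0,"wx":0,"wy":0,"wz":0},{"grip":52,"tx":0,"ty":0,"tz":0,"wx":0,"wy":0,"wz":0}]'
python3 - <<'E'
from h import *
goal(-112,14,180,-0.44,-1)
print(sense()["joints"].round(2))
E
```

```text
time_s: 1.78
eef_pos: [437.7, -144.6, 232.2]
ee_rot: [-0.11, 0.11, 0.698, -0.698]
force: [-1.0, 0.4, -0.0]
grip_width: 0.61
t 1.78 tcp box [-185.4  -52. ] z 232.2 F [-1.   0.4 -0. ] grip mm 52.1
box yaw of jaw -0.428
goal [503.1 -70.6 180. ] shift [-39.4  52.2 -90.6] shift in goal axes [-38.3  52.2 -91. ] turn [0.    0.012 0.   ]
[-0.57  0.17  1.68 -0.    1.29  1.31]
```

```bash
python3 -m handwheel '[{"grip":52,"tx":-10,"ty":10,"tz":-23,"wx":0,"wy":0,"wz":0},{"grip":52,"tx":-10,"ty":10,"tz":-23,"wx":0,"wy":0,"wz":0},{"grip":52,"tx":-10,"ty":16,"tz":-23,"wx":0,"wy":0,"wz":0},{"grip":52,"tx":-10,"ty":16,"tz":-22,"wx":0,"wy":0.01,"wz":0},{"grip":52,"tx":0,"ty":0,"tz":0,"wx":0,"wy":0,"wz":0},{"grip":52,"tx":0,"ty":0,"tz":0,"wx":0,"wy":0,"wz":0}]'
python3 - <<'E'
from h import *
import cv2
goal(-112,14,135,-0.44,-1)
a=eyes.capture("scene")["pixels"];b=eyes.capture("top")["pixels"]
z=lambda i,y,x:cv2.resize(i[y:y+150,x:x+130],None,fx=3,fy=3,interpolation=cv2.INTER_CUBIC)
cv2.imwrite("pics/p1.png",np.hstack([z(a,130,125),z(b,95,255)])[...,::-1])
E
```

```text
time_s: 2.28
eef_pos: [504.0, -69.9, 179.5]
ee_rot: [-0.114, 0.113, 0.698, -0.698]
force: [-0.2, -0.8, -0.1]
grip_width: 0.609
t 2.28 tcp box [-111.    14.6] z 179.5 F [-0.2 -0.8 -0.1] grip mm 52.0
box yaw of jaw -0.437
goal [503.1 -70.6 135. ] shift [ 0.6 44.5  0.9] shift in goal axes [ 0.7 44.5  0.9] turn [0.    0.003 0.002]
```

View pics/p1.png

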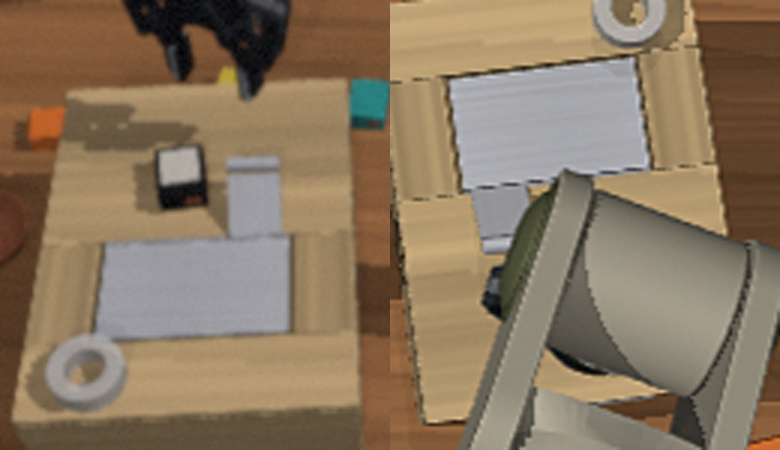

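The scene view (left half) shows the fingertips at (180,75) and (248,95), behind and above the cartridge (180,178) and the lever bar (253,163). The top view is blocked by the arm. Next is the descent to just above the deck.

```bash
python3 -m handwheel '[{"grip":52,"tx":0,"ty":16,"tz":0,"wx":0,"wy":0,"wz":0},{"grip":52,"tx":0,"ty":16,"tz":0,"wx":0,"wy":0,"wz":0},{"grip":52,"tx":0,"ty":11,"tz":0,"wx":0,"wy":0,"wz":0},{"grip":52,"tx":0,"ty":0,"tz":0,"wx":0,"wy":0,"wz":0},{"grip":52,"tx":0,"ty":0,"tz":0,"wx":0,"wy":0,"wz":0}]'
python3 - <<'E'
from h import *
import cv2
goal(-80,14,135,-0.44,-1)
a=eyes.capture("scene")
cv2.imwrite("pics/p2.png",cv2.resize(a["pixels"][130:260,125:255],None,fx=4.5,fy=4.5,interpolation=cv2.INTER_CUBIC)[...,::-1])
E
```

```text
time_s: 2.8
eef_pos: [504.0, -71.4, 138.0]
ee_rot: [0.115, -0.115, -0.698, 0.698]
force: [-1.1, 0.3, -0.4]
grip_width: 0.609
t 2.8 tcp box [-111.1   13.1] z 138.0 F [-1.1  0.3 -0.4] grip mm 52.0
box yaw of jaw -0.442
goal [534.9 -66.9 135. ] shift [-27.8   3.  -14.1] shift in goal axes [-27.8   3.  -14.1] turn [-0.    -0.002 -0.001]
```

View pics/p2.png

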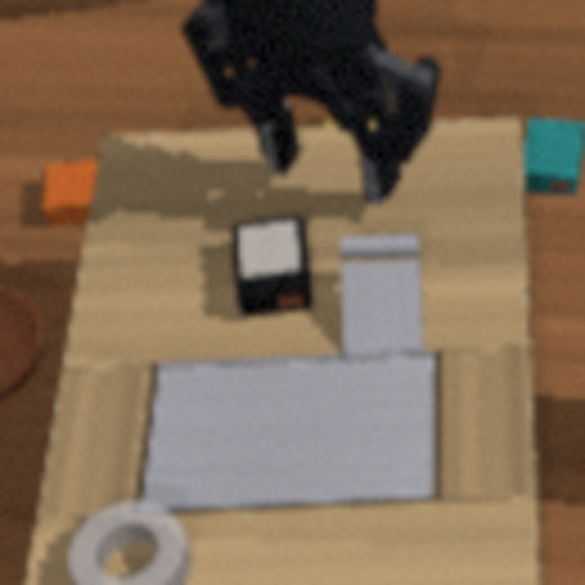

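```bash
python3 - <<'E'
from h import *
a=eyes.capture("scene")
for p in[(377,198),(283,168),(370,198),(391,190)]:
    u=(125+p[0]/4.5,130+p[1]/4.5)
    print(p,[w2b(P,back(a,u,z)).round(1).tolist() for z in(136,141,148)])
E
```

```text
(377, 198) [[-98.8, 38.8], [-94.3, 39.4], [-88.0, 40.3]]
(283, 168) [[-124.1, -14.1], [-119.5, -13.1], [-112.9, -11.7]]
(370, 198) [[-99.0, 34.9], [-94.5, 35.6], [-88.2, 36.5]]
(391, 190) [[-104.2, 46.3], [-99.7, 46.9], [-93.3, 47.7]]
```

```bash
python3 -m handwheel '[{"grip":52,"tx":0,"ty":2.5,"tz":-1,"wx":0,"wy":0.08,"wz":0},{"grip":52,"tx":-5.2,"ty":0,"tz":-3,"wx":0,"wy":0,"wz":0},{"grip":52,"tx":-5.2,"ty":0,"tz":-3,"wx":0,"wy":0,"wz":0},{"grip":52,"tx":-5.2,"ty":0,"tz":-3,"wx":0,"wy":0,"wz":0},{"grip":52,"tx":-5.2,"ty":0,"tz":-3,"wx":0,"wy":0,"wz":0},{"grip":52,"tx":-1,"ty":0,"tz":-0.6,"wx":0,"wy":0,"wz":0},{"grip":52,"tx":0,"ty":0,"tz":0,"wx":0,"wy":0,"wz":0}]'
python3 - <<'E'
from h import *
import cv2
goal(-60,14,135,-0.52,-1)
a=eyes.capture("scene")
cv2.imwrite("pics/p3.png",cv2.resize(a["pixels"][130:260,125:255],None,fx=4.5,fy=4.5,interpolation=cv2.INTER_CUBIC)[...,::-1])
E
```

```text
time_s: 3.48
eef_pos: [529.8, -66.6, 134.7]
ee_rot: [-0.143, 0.143, 0.693, -0.693]
force: [0.7, -0.7, -0.2]
grip_width: 0.609
t 3.48 tcp box [-84.9  14.9] z 134.7 F [ 0.7 -0.7 -0.2] grip mm 52.0
box yaw of jaw -0.521
goal [554.7 -64.6 135. ] shift [-22.1  -0.3 -11.7] shift in goal axes [-22.1  -0.3 -11.6] turn [-0.    -0.001  0.   ]
```

View pics/p3.png

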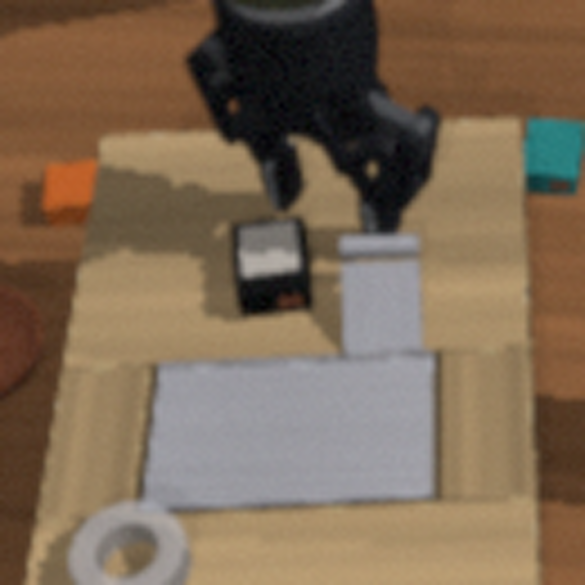

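The left finger, at (380,225), is just behind the lever bar. The right finger tip, at (285,205), is a little behind the cartridge's back edge (270,220). Now I push the lever.

```bash
python3 -m handwheel '[{"grip":52,"tx":-4.3,"ty":0,"tz":-2.5,"wx":0,"wy":0,"wz":0},{"grip":52,"tx":-4.3,"ty":0,"tz":-2.5,"wx":0,"wy":0,"wz":0},{"grip":52,"tx":-4.3,"ty":0,"tz":-2.5,"wx":0,"wy":0,"wz":0},{"grip":52,"tx":-4.3,"ty":0,"tz":-2.5,"wx":0,"wy":0,"wz":0},{"grip":52,"tx":-4.3,"ty":0,"tz":-2.5,"wx":0,"wy":0,"wz":0},{"grip":52,"tx":0,"ty":0,"tz":0,"wx":0,"wy":0,"wz":0}]'
python3 - <<'E'
from h import *
import cv2
goal(-32,14,135,-0.52,-1)
a=eyes.capture("scene")
cv2.imwrite("pics/p4.png",cv2.resize(a["pixels"][130:260,125:255],None,fx=4.5,fy=4.5,interpolation=cv2.INTER_CUBIC)[...,::-1])
E
```

```text
time_s: 4.03
eef_pos: [554.8, -63.7, 136.2]
ee_rot: [0.143, -0.143, -0.692, 0.693]
force: [-6.4, 0.7, 7.8]
grip_width: 0.616
t 4.03 tcp box [-59.9  14.9] z 136.2 F [-6.4  0.7  7.8] grip mm 52.6
box yaw of jaw -0.521
goal [582.5 -61.4 135. ] shift [-24.6   1.2 -13.1] shift in goal axes [-24.6   1.2 -13.1] turn [-0.    -0.001 -0.001]
```

View pics/p4.png

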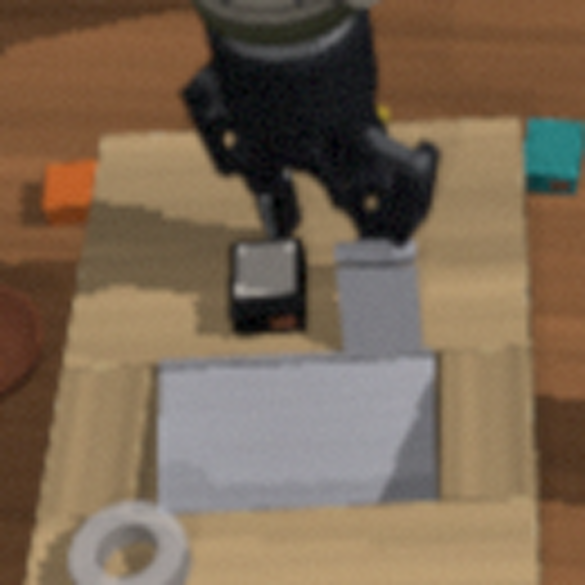

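The flap has started to open: the shaded wedge is at (415,460). The cartridge has moved about 10 mm, to (268,285). The force is modest at 6–8 N, with some upward push from the rising bar, so I'll rise slightly while continuing.

```bash
python3 -m handwheel '[{"grip":52,"tx":-4.3,"ty":-1,"tz":-2.5,"wx":0,"wy":0,"wz":0},{"grip":52,"tx":-4.3,"ty":-1,"tz":-2.5,"wx":0,"wy":0,"wz":0},{"grip":52,"tx":-4.3,"ty":-1,"tz":-2.5,"wx":0,"wy":0,"wz":0},{"grip":52,"tx":-4.3,"ty":0,"tz":-2.5,"wx":0,"wy":0,"wz":0},{"grip":52,"tx":0,"ty":0,"tz":0,"wx":0,"wy":0,"wz":0}]'
python3 - <<'E'
from h import *
import cv2
goal(-30,14,139,-0.52,-1)
a=eyes.capture("scene")
cv2.imwrite("pics/p5.png",cv2.resize(a["pixels"][130:260,125:255],None,fx=4.5,fy=4.5,interpolation=cv2.INTER_CUBIC)[...,::-1])
E
```

```text
time_s: 4.5
eef_pos: [576.5, -61.2, 141.1]
ee_rot: [-0.14, 0.145, 0.693, -0.692]
force: [-4.1, 0.9, 19.8]
grip_width: 0.61
t 4.5 tcp box [-38.   14.9] z 141.1 F [-4.1  0.9 19.8] grip mm 52.1
box yaw of jaw -0.521
goal [584.5 -61.2 139. ] shift [-7.4  2.1 -3.2] shift in goal axes [-7.4  2.1 -3.2] turn [ 0.002 -0.001 -0.007]
```

View pics/p5.png

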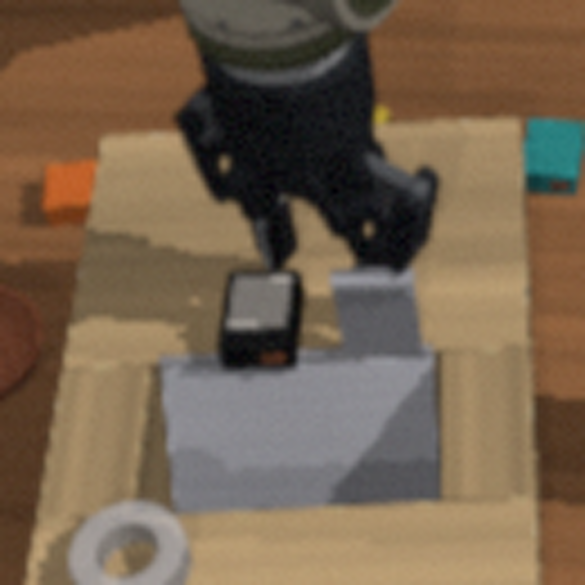

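```bash
python3 - <<'E'
from h import *
a=eyes.capture("scene")
for p in[(335,278),(415,272)]:
    u=(125+p[0]/4.5,130+p[1]/4.5)
    print("bar",[(z,w2b(P,back(a,u,z)).round(1).tolist()) for z in(170,178,185)])
for p in[(226,333),(300,330),(231,272),(297,272)]:
    u=(125+p[0]/4.5,130+p[1]/4.5)
    print("cart",w2b(P,back(a,u,150)).round(1))
# predicted bar center image vs flap angle
import math
for q in(.4,.5,.6,.7,.8,.9,1.0):
    l=math.radians(-55)+q
    w=b2w(P,[[55*math.sin(l),25,130+55*math.cos(l)],[55*math.sin(l),65,130+55*math.cos(l)]])
    print(q,round(55*math.sin(l),1),((proj(a,w)-[125,130])*4.5).round(0).tolist())
# flap far edge
E
```

```text
bar [(170, [-15.7, 23.4]), (178, [-9.2, 24.7]), (185, [-3.5, 25.8])]
bar [(170, [-17.4, 63.5]), (178, [-10.8, 64.3]), (185, [-5.1, 64.9])]
cart [  0.6 -33.2]
cart [0.7 4. ]
cart [-39.2 -33.8]
cart [-37.2   0.4]
0.4 -29.2 [[338.0, 249.0], [417.0, 245.0]]
0.5 -24.4 [[337.0, 253.0], [417.0, 249.0]]
0.6 -19.4 [[336.0, 258.0], [416.0, 254.0]]
0.7 -14.1 [[335.0, 264.0], [416.0, 260.0]]
0.8 -8.8 [[334.0, 271.0], [415.0, 267.0]]
0.9 -3.3 [[333.0, 278.0], [415.0, 275.0]]
1.0 2.2 [[333.0, 287.0], [415.0, 284.0]]
```

The flap is at about 0.88 rad, and the cartridge centre is still at about box x = -20. The bar is now near its highest point. I'll ease up by 4 mm to relieve the vertical load and advance 4 mm, then pivot about the lever finger to push the cartridge.

```bash
python3 -m handwheel '[{"grip":52,"tx":-1.7,"ty":-2,"tz":-1,"wx":0,"wy":0,"wz":0},{"grip":52,"tx":-1.7,"ty":-2,"tz":-1,"wx":0,"wy":0,"wz":0},{"grip":52,"tx":-1.7,"ty":0,"tz":-1,"wx":0,"wy":0,"wz":0},{"grip":52,"tx":0,"ty":0,"tz":0,"wx":0,"wy":0,"wz":0}]'
python3 - <<'E'
from h import *
import cv2
goal(-30,14,141,-0.52,-1)
a=eyes.capture("scene")
cv2.imwrite("pics/p6.png",cv2.resize(a["pixels"][130:260,125:255],None,fx=4.5,fy=4.5,interpolation=cv2.INTER_CUBIC)[...,::-1])
E
```

```text
time_s: 4.93
eef_pos: [580.4, -60.6, 142.2]
ee_rot: [-0.143, 0.143, 0.693, -0.692]
force: [-3.2, -1.1, 7.2]
grip_width: 0.611
t 4.93 tcp box [-34.  15.] z 142.2 F [-3.2 -1.1  7.2] grip mm 52.2
box yaw of jaw -0.522
goal [584.5 -61.2 141. ] shift [-4.   1.3 -1.1] shift in goal axes [-4.   1.2 -1.1] turn [ 0.    -0.002 -0.001]
```

View pics/p6.png

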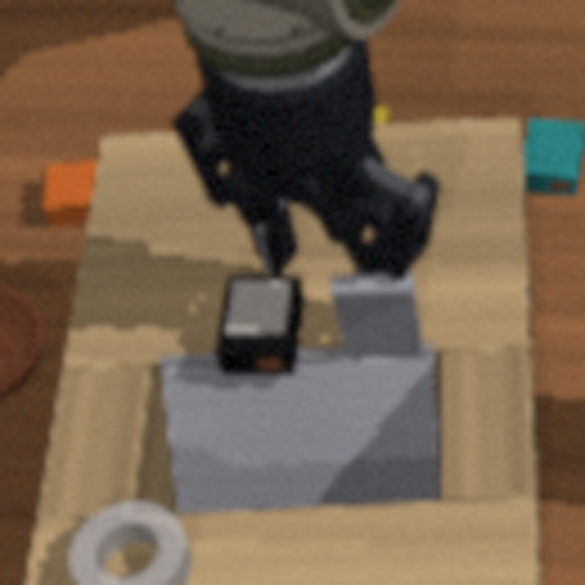

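The bar is at (373,283), which puts the flap at about 0.97 rad. The cartridge still stands on the deck at (260,320), so now I pivot.

```bash
python3 -m handwheel '[{"grip":52,"tx":-1.7,"ty":0,"tz":-1,"wx":0,"wy":0,"wz":0},{"grip":52,"tx":-3.6,"ty":0,"tz":0,"wx":0,"wy":-0.1,"wz":0},{"grip":52,"tx":-3.6,"ty":0,"tz":0,"wx":0,"wy":-0.1,"wz":0},{"grip":52,"tx":-3.6,"ty":0,"tz":0,"wx":0,"wy":-0.1,"wz":0},{"grip":52,"tx":0,"ty":0,"tz":0,"wx":0,"wy":0,"wz":0}]'
python3 - <<'E'
from h import *
import cv2
goal(-20,14,141,0,-1)
a=eyes.capture("scene")
cv2.imwrite("pics/p7.png",cv2.resize(a["pixels"][130:260,125:255],None,fx=4.5,fy=4.5,interpolation=cv2.INTER_CUBIC)[...,::-1])
E
```

```text
time_s: 5.4
eef_pos: [592.2, -63.7, 141.3]
ee_rot: [-0.037, 0.036, 0.706, -0.706]
force: [-2.8, 0.5, 1.4]
grip_width: 0.611
t 5.4 tcp box [-22.6  10.6] z 141.3 F [-2.8  0.5  1.4] grip mm 52.2
box yaw of jaw -0.218
goal [594.5 -60.1 141. ] shift [-1.8  0.3 -3.9] shift in goal axes [-2.6  0.3 -3.4] turn [ 0.    -0.218  0.001]
```

View pics/p7.png

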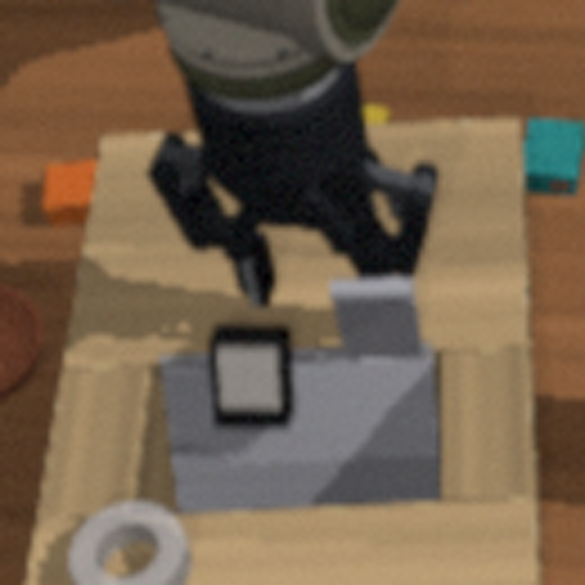

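The cartridge, now at (250,375), is tipping over the edge onto the ramp, and the lever is still held at (373,285). I'll keep pivoting.

```bash
python3 -m handwheel '[{"grip":52,"tx":-3.8,"ty":0,"tz":0,"wx":0,"wy":-0.1,"wz":0},{"grip":52,"tx":-3.8,"ty":0,"tz":0,"wx":0,"wy":-0.1,"wz":0},{"grip":52,"tx":-3.5,"ty":0,"tz":0,"wx":0,"wy":-0.1,"wz":0},{"grip":52,"tx":0,"ty":0,"tz":0,"wx":0,"wy":0,"wz":0}]'
python3 - <<'E'
from h import *
import cv2
goal(-20,14,141,0,-1)
a=eyes.capture("scene")
cv2.imwrite("pics/p8.png",cv2.resize(a["pixels"][130:260,125:255],None,fx=4.5,fy=4.5,interpolation=cv2.INTER_CUBIC)[...,::-1])
E
```

```text
time_s: 5.78
eef_pos: [603.1, -63.6, 141.5]
ee_rot: [0.068, -0.068, 0.704, -0.704]
force: [-3.8, -0.1, 2.1]
grip_width: 0.606
t 5.78 tcp box [-11.8   9.5] z 141.5 F [-3.8 -0.1  2.1] grip mm 51.7
box yaw of jaw 0.079
goal [594.5 -60.1 141. ] shift [ 7.8  0.5 -5.2] shift in goal axes [ 8.2  0.5 -4.5] turn [0.    0.079 0.   ]
```

View pics/p8.png

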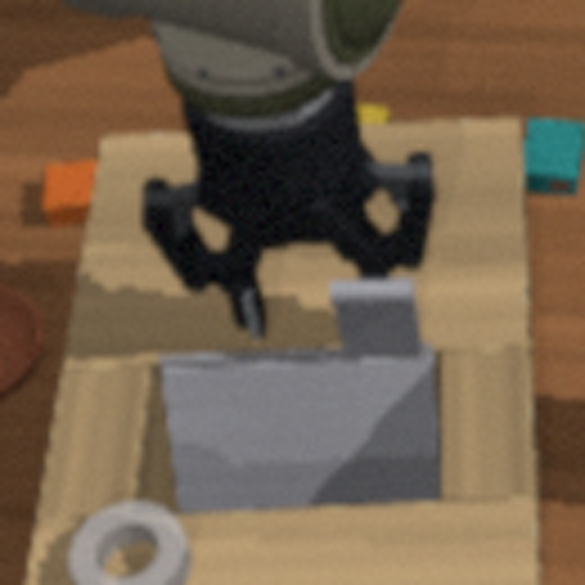

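The cartridge is gone from view: it slid down the ramp while the flap was held at about 1 rad by the finger on the lever at (373,285). I'll wait briefly, then retreat straight back so that the flap closes by itself.

```bash
python3 -m handwheel '[{"grip":52,"tx":0,"ty":0,"tz":0,"wx":0,"wy":0,"wz":0},{"grip":52,"tx":0,"ty":0,"tz":0,"wx":0,"wy":0,"wz":0},{"grip":52,"tx":0,"ty":0,"tz":0,"wx":0,"wy":0,"wz":0},{"grip":52,"tx":0,"ty":0,"tz":0,"wx":0,"wy":0,"wz":0},{"grip":52,"tx":10,"ty":0,"tz":0,"wx":0,"wy":0,"wz":0},{"grip":52,"tx":10,"ty":0,"tz":0,"wx":0,"wy":0,"wz":0},{"grip":52,"tx":10,"ty":0,"tz":0,"wx":0,"wy":0,"wz":0},{"grip":52,"tx":10,"ty":0,"tz":0,"wx":0,"wy":0,"wz":0},{"grip":52,"tx":15,"ty":0,"tz":0,"wx":0,"wy":0,"wz":0},{"grip":52,"tx":15,"ty":0,"tz":0,"wx":0,"wy":0,"wz":0}]'
python3 -m handwheel '[{"grip":52,"tx":20,"ty":0,"tz":0,"wx":0,"wy":0,"wz":0},{"grip":52,"tx":10,"ty":-20,"tz":0,"wx":0,"wy":0,"wz":0},{"grip":52,"tx":0,"ty":-30,"tz":0,"wx":0,"wy":0,"wz":0},{"grip":52,"tx":20,"ty":-30,"tz":0,"wx":0,"wy":0,"wz":0},{"grip":52,"tx":30,"ty":-20,"tz":0,"wx":0,"wy":0,"wz":0},{"grip":52,"tx":30,"ty":0,"tz":0,"wx":0,"wy":0,"wz":0},{"grip":52,"tx":0,"ty":0,"tz":0,"wx":0,"wy":0,"wz":0},{"grip":52,"tx":0,"ty":0,"tz":0,"wx":0,"wy":0,"wz":0}]'
python3 - <<'E'
from h import *
import cv2
goal(-20,14,141,0,-1)
a=eyes.capture("scene")["pixels"];b=eyes.capture("top")["pixels"]
z=lambda i,y,x:cv2.resize(i[y:y+180,x:x+200],None,fx=2,fy=2,interpolation=cv2.INTER_CUBIC)
cv2.imwrite("pics/p9.png",np.hstack([z(a,130,95),z(b,75,205)])[...,::-1])
E
```

```text
time_s: 6.67
eef_pos: [534.2, -77.3, 141.8]
ee_rot: [-0.068, 0.067, -0.704, 0.704]
force: [-0.9, -0.1, 0.4]
grip_width: 0.607
time_s: 7.33
eef_pos: [426.2, -98.6, 242.4]
ee_rot: [-0.068, 0.066, -0.703, 0.704]
force: [0.1, -0.2, 0.8]
grip_width: 0.609
t 7.33 tcp box [-191.6   -5. ] z 242.4 F [ 0.1 -0.2  0.8] grip mm 52.0
box yaw of jaw 0.076
goal [594.5 -60.1 141. ] shift [-172.3  101.8   -6.1] shift in goal axes [-171.6  101.4  -19. ] turn [-0.001  0.076 -0.002]
```

View pics/p9.png

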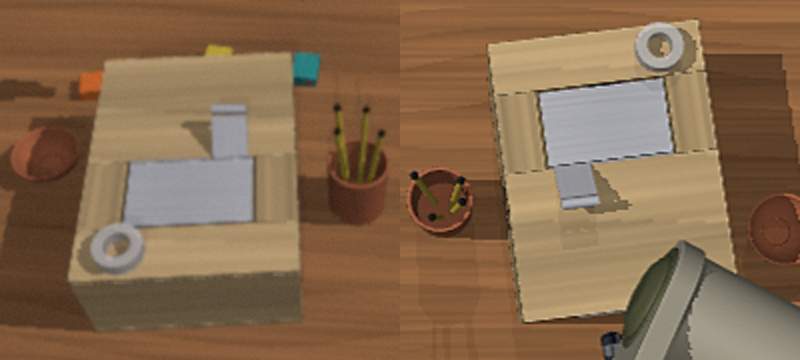

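Both views show the flap flush and the lever back in its rest position (scene (229,125), top (577,185)). The cartridge is no longer visible, and the pot, tape and dish look undisturbed. I'll check that numerically and then hand in.

```bash
python3 - <<'E'
from h import *
import cv2
a=eyes.capture("scene")["pixels"];o=cv2.imread("pics/scene0.png")[...,::-1]
for n,(y0,y1,x0,x1) in dict(pot=(180,245,255,295),tape=(238,270,135,172),dish=(192,225,97,137),flap=(205,245,155,225),lever=(178,210,197,222),cart=(175,202,172,198)).items():
    d=cv2.absdiff(a[y0:y1,x0:x1],np.ascontiguousarray(o[y0:y1,x0:x1]));print(n,d.mean().round(2),d.max())
s=sense();print(s["force"].round(1),s["time_s"]);ctrl.finish_job()
E
```

```text
pot 2.4 14
tape 2.42 8
dish 2.33 11
flap 2.65 9
lever 2.8 11
cart 40.73 175
[-0.8  0.4 -0.5] 7.4833
the job is handed in; nothing more can be done
```

I pushed the thumb lever open with the left finger and held the flap at about 0.97 rad. Then I pivoted the gripper so the right finger pushed the cartridge along the deck and down the ramp. After that I backed the arm out and the flap closed by itself. I handed in at 7.5 s.

- **Last checks:** The before/after camera comparison showed only image noise at the pot, tape roll, dish, flap and lever, so nothing else moved and the flap is shut. The cartridge is gone from the deck, and the arm is clear of everything with about 0 N on the tool.
- **Not seen directly:** The cartridge's resting place inside the box is hidden by the closed flap. I infer it from the cartridge disappearing down the ramp and the flap shutting flush.
- **One unplanned load:** While the lever rose, it pressed up on the finger with about 20 N. I raised the tool slightly, which cut this to about 7 N, and it fell to about 2 N during the push.

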